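Clamp the camera pod with the knob beneath the fixture table

TASK

Get the camera pod ready for work on its lens: lay it in the nest on the bench fixture's table, lens out over the open right-hand side, push it home against the end stop and the rear fence and let go of it. Then clamp it with the red-armed knob on the underside of the table: turn the knob anticlockwise as seen from above until the brass cam bites and the pod is held firmly, hand tight, but do not force it. Leave the pod clamped there and the other things on the bench where they are.

Things in the scene. Friction and masses are not known exactly. Their poses are not given: they have to be found in the camera images.
- fixture: Bench fixture, bolted down: steel foot 170 x 180 x 12 mm, a back web, and on it an aluminium table that overhangs to the front. Origin: centre of the foot's underside; x from front to back web, y to the left, z up. Table: x -64 to +74, y -38 to +42 mm, upper face at z 125, 12 mm thick; under it only the web, x 51 to 63 mm, and the knob.
- nest_corner (a point): Corner of the nest on the table's upper face, axes as the fixture's. End stop: face at y = 0 looking to -y, 46 mm long, 20 mm high. Rear fence: face at about x = 0 looking to -x, 44 mm long (y -49 to -5 mm), 20 mm high; it sits in slots and is set up to 1.5 mm further forward or back from job to job. Front and -y side of the nest are open.
- clamp_knob: Three-armed clamp knob under the table, turning on a vertical axis. Origin: on the axis, mid-height of the arms, 21 mm below the table's underside; fixture x -40, y 0, z 92 mm. z up; x along one arm, others at +-120 degrees. Hub 34 mm; each arm ends in a red grip 18 mm thick, 43 to 84 mm out. A grip that points to the front stands 60 mm out past the table's front edge.
- cam_top (a point): Top centre of the knob's spindle, above the table: here sits the brass cam, an off-centre disc 32 mm across and 20 mm high, fixed to the knob's spindle. Turned back (start) it leaves about 6 to 9 mm of play in front of the pod. Tightening is anticlockwise from above (positive about z), 1.1 to 2.8 rad from the start, the end differing from job to job.
- front_grip_path (a point): Point 70 mm straight in front of the knob's axis (fixture -x), at arm height: here shut fingers pointing down can push a grip round, clear of the table, 60 degrees to either side, one arm after another. Free it moves with 3 to 5.5 N at the grip; when the cam meets the pod it gets heavier: hand tight is 9 to 12 N felt while moving, over 14 N harms the pod. It stays where left.
- camera_pod: Camera pod, rigid, loose, about 0.14 kg, 46 x 111 x 42 mm: black rectangular housing at one end, round lens barrel with red rings at the other. Origin on its underside at mid-length, y along the lens axis to the lens, z up. Housing 40 mm wide (x -19 to +21), y -55 to -3 mm, 38 mm high; barrel 35 mm across, axis at z 20 mm, y -3 to +54 mm.
- pod_center (a point): Centre of the camera pod: lens axis at mid-length, 20 mm above its underside. Home in the nest (blank housing end on the end stop, side on the fence, lens to fixture -y) it is at about x -2, y -28, z +145 mm of the fixture.
- pod_barrel (a point): Middle of the lens barrel, 29 mm from the pod's centre towards the lens, on the lens axis. In the nest the barrel hangs out over the table's -y edge, so fingers closed on it here are clear of table, fence, stop and cam.
- black_tray: Bystander, loose: black tray with small parts. To be left alone.
- screwdriver: Bystander, loose: screwdriver with a red handle. To be left alone.
- cutters: Bystander, loose: side cutters with blue handles. To be left alone.
- loupe: Bystander, loose: black loupe. To be left alone.
- screw_tub: Bystander, loose: clear tub of screws. To be left alone.
- solder_reel: Bystander, loose: reel with blue wire. To be left alone.
- motor: Bystander, loose: small brushless motor. To be left alone.
- calliper: Bystander, loose: calliper. To be left alone.
- kraft_box_b: Bystander, loose: upright cardboard carton. To be left alone.
- kraft_box_c: Bystander, loose: small carton standing on the upright carton. To be left alone.
Not all that is in view belongs to the job. There is more than one size of the camera_pod; the job needs the larger.

How it is judged:
On the way, in this order (a step that is already met when the one before it is completed fails the run):
1. the camera pod lies home in the nest, let go of (y of pod_center in the frame of fixture between -0.0315 and -0.025 m and z of pod_center in the frame of fixture between 0.139 and 0.149 m and angle between the y axis of camera_pod and the y axis of fixture, either way round below 0.06 rad and angle between camera_pod's own z axis and vertical below 0.06 rad and x of pod_center in the frame of fixture between -0.0075 and 0.002 m and contact force between the fingers and camera_pod below 0.2 N), for 0.2 s.
2. the knob under the table has been turned until the cam grips the pod (y of pod_center in the frame of fixture between -0.0315 and -0.025 m and z of pod_center in the frame of fixture between 0.139 and 0.149 m and angle between the y axis of camera_pod and the y axis of fixture, either way round below 0.06 rad and angle between camera_pod's own z axis and vertical below 0.06 rad and contact force between clamp_knob and camera_pod above 10 N and contact force between the fingers and camera_pod below 0.2 N), for 0.2 s.
At the end, for the whole second after the job is handed in: The pod lies flat in the nest (within 3 degrees), its blank end within 3 mm of the end stop and its side against the fence, gripped by the cam with more than 8 N, pod and knob at rest (y of pod_center in the frame of fixture between -0.0315 and -0.025 m and z of pod_center in the frame of fixture between 0.139 and 0.149 m and angle between the y axis of camera_pod and the y axis of fixture, either way round below 0.06 rad and angle between camera_pod's own z axis and vertical below 0.06 rad and x of pod_center in the frame of fixture between -0.0055 and 0.002 m and contact force between clamp_knob and camera_pod above 8 N and angular speed of clamp_knob below 0.05 rad/s and linear speed of camera_pod below 0.02 m/s); the robot touches nothing.
It fails at once if the knob is forced: more than 25 N on it from the hand (contact force between the fingers and clamp_knob above 25 N).
It fails at once if the pod is crushed: more than 70 N from the cam (contact force between clamp_knob and camera_pod above 70 N).
It fails at once if another thing on the bench is moved by more than 2 cm (distance of any of black_tray, screwdriver, cutters, loupe, screw_tub, solder_reel, motor, calliper, kraft_box_b, kraft_box_c from where it was at the start of the episode above 0.02 m).
It also fails if it takes over 64 s, if anything falls off the work surface, if the arm or the gripper's body presses on something with over 40 N, if the wrist force passes 120 N, or if a joint passes its speed limit or range.

ROBOT

A 7-joint arm with a two-finger parallel gripper is mounted at the origin on a cart in front of the work surface, level with it; the furniture and walls round the work are solid. World frame = base frame: x ahead of the robot, y to its left, z up, the work surface at z = 0. Lengths are in m, angles in rad, forces in N, time in s.
With the tool pointing down it reaches from about 0.35 to 0.9 m from the base axis. Payload 8.1 kg.
Tool frame: the origin (TCP) lies midway between the tips of the shut fingers; the grasp point (between the pads) lies 19 mm behind it; z points along the fingers, y is the line along which they close (so a half turn about z gives the same grasp; the last joint's range is limited). The gripper opens to 92 mm and grips with 3 to 60 N. Pads are 19 mm wide; open, the fingers measure 130 mm over their backs; the gripper's body (75 mm by 190 mm) begins 47 mm behind the grasp point.
Start: joints at [-1.289, 0.434, 0.025, 1.573, -0.012, 1.134, -0.075], TCP at [0.235, 0.579, 0.227] pointing down, gripper open.
Joint ranges: [-2.62, 2.62], [-0.44, 2.09], [-1.27, 1.32], [0.08, 2.57], [-1.32, 4.46], [0.12, 2], [-2.74, 2.74]. Speed limits (rad/s): [2.22, 2.22, 3.01, 3.01, 3.14, 3.14, 3.14].

INTERFACE

Orientations are given as a rotation vector (axis times angle).
In Python, from cell import get_state, optics, env gives the robot as it stands.
- The arm moves only by the tool carry_out, never from a script. Its argument "motion" is one flat list of numbers, 7 for each row, row after row: the turn, a rotation vector about the tool's x, y, z in rad, then the shift along the tool's x, y, z in mm, then the opening, from -1 (shut) to 1 (fully open). In form: [wx, wy, wz, x, y, z, gripper, wx, wy, wz, x, y, z, gripper, ...]. A call has 1 to 20 rows; each row shifts and turns the commanded pose from where the row before left it, along the tool's axes as they then stand; what a row does not reach is not made up. A row lasts 1/10 s, in which the tool goes at most 50 mm and 8.59 degrees, less where a joint would pass 70% of its speed; a pose out of reach is approached as far as the arm can. A call is refused whole if a number of a shift passes 50 or a number of a turn 0.15, either way. A call with a gripper value outside its range is refused whole. The fingers move at their own pace and stop on an object; the grip force is fixed at half the most. Time passes only in rows, so rows that do not move let the fingers close. It gives the time, the measured TCP pose, the force, the opening and the grip force at its end, in the units of the state.
- get_state(): the state, without advancing time (a new reading comes with each control period).
- optics.capture(name): name is "side" or "top" or "wrist"; returns (picture, depth): 420x560x3 uint8, red, green, blue; 420x560 float32, m along the optical axis (not along the pixel's ray), 0 where there is no reading.
- optics.get_calibration(name): a dict with "K" (3x3 intrinsics, pixels), "cam_to_world" (4x4, takes a point from camera to world coordinates). Camera axes: x right, y down, z forward; pixel columns grow to the right and rows downward; lengths in m; the calibration is good to about 2 mm. A picture is of the moment at which its call begins: read the wrist's pose just before it. get_calibration takes no time and is no camera call; for the wrist camera it gives the pose at the moment of the call.
- env.job_done(): hands the job in; it is judged then, once.
The state is a dict: "time_s": time; "qpos": joint angles; "joint_velocities": joint speeds; "joint_efforts": joint torques, N m; "tcp_pos": TCP position; "eef_rot": TCP orientation; "wrist_force": force on the tool from outside, world axes, zero at the start; "moment": the same for the moment, N m; "grip_width": finger opening in m; "gripper_force": force on a finger pad.
Only numpy, scipy, OpenCV 4.12 (cv2) and the standard library are available. Lean on these libraries where they do the work, as an engineer would, in place of code of your own. Each camera call takes 0.05 s, during which the arm holds its last target. There are 200 camera calls.

## Working session

There is one attempt and no reset: what is moved stays moved. The work goes in short steps, Python scripts to look and compute and a tool call to move; the robot and the scene stay as the last step left them, time stands still between calls to the robot, and variables do not carry over. Pictures are saved under pics/ and viewed, at most 10 in all, crops included, and the job is handed in when it is done.

Besides the shell and the picture viewer there is one more tool, called as a command line: name --argument value ..., lists and objects as JSON in quotes. carry_out: Moves the arm, as the interface text tells. Its arguments: {"type":"object","properties":{"motion":{"type":"array","items":{"type":"number"}}},"required":["motion"]}

```bash
ls; mkdir -p pics; python3 - <<'E'
from cell import get_state, optics
import cv2, numpy as np
s=get_state();print(s)
for n in ("top","side"):
    im,d=optics.capture(n); cv2.imwrite(f"pics/{n}0.png",im[:,:,::-1]); np.save(f"pics/{n}0.npy",d)
    c=optics.get_calibration(n);print(n,c["K"].round(1).tolist(),c["cam_to_world"].round(3).tolist())
E
```

```text
pics
{'time_s': 0.0, 'qpos': array([-1.2885787 ,  0.43523379,  0.0250195 ,  1.57411481, -0.01160927,
        1.13399628, -0.07507359]), 'joint_velocities': array([ 0.00064274, -0.00091657, -0.00169589,  0.00260151, -0.00040413,
       -0.00076367, -0.00101035]), 'joint_efforts': array([ 2.07377234e-03, -6.67836714e+01,  9.86284576e-01, -3.14460397e+01,
       -6.03959640e-02,  4.25076485e-02,  1.30225581e-04]), 'tcp_pos': array([0.23449955, 0.57877794, 0.22593195]), 'eef_rot': array([-6.00856399e-01, -3.08344217e+00,  2.51270369e-03]), 'wrist_force': array([-0.11607058,  0.01020258, -0.15391223]), 'moment': array([-0.00892194, -0.0188925 , -0.00177709]), 'gripper_force': 0.0, 'grip_width': 0.09184647446562681}
top [[545.1, 0.0, 281.1], [0.0, 545.1, 202.3], [0.0, 0.0, 1.0]] [[-0.001, -0.994, 0.112, 0.42], [-1.0, 0.002, 0.012, -0.151], [-0.012, -0.112, -0.994, 1.454], [0.0, 0.0, 0.0, 1.0]]
side [[397.8, 0.0, 275.7], [0.0, 397.8, 212.0], [0.0, 0.0, 1.0]] [[-1.0, 0.002, -0.001, 0.562], [0.002, 0.703, -0.711, 0.52], [-0.0, -0.711, -0.703, 0.758], [0.0, 0.0, 0.0, 1.0]]
```

View pics/top0.png

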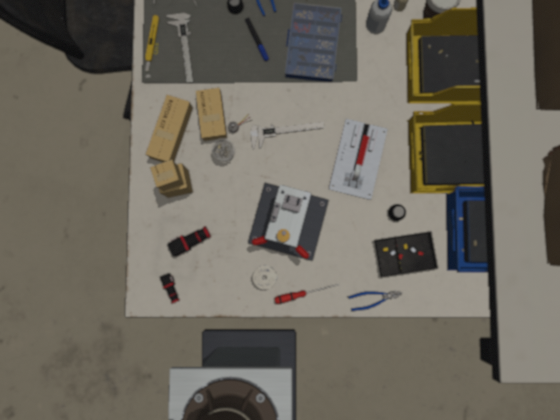

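View pics/side0.png

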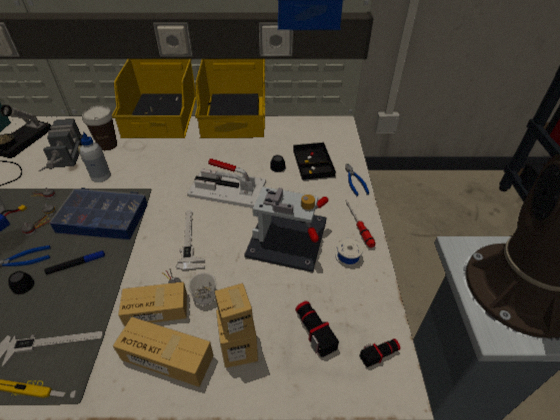

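Camera pod candidates are the top-view pixels (190,241), about 45 px long, and (170,288), about 30 px long. The first is the larger. The fixture is at (288,222) with its cam at (283,236). I'll check both in an enlarged crop.

```bash
python3 - <<'E'
import cv2
im=cv2.imread("pics/top0.png")[175:315,145:345]
im=cv2.convertScaleAbs(im,alpha=1.6,beta=10)
cv2.imwrite("pics/crop1.png",cv2.resize(im,None,fx=4,fy=4,interpolation=cv2.INTER_CUBIC))
E
```

```text
(no output)
```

View pics/crop1.png

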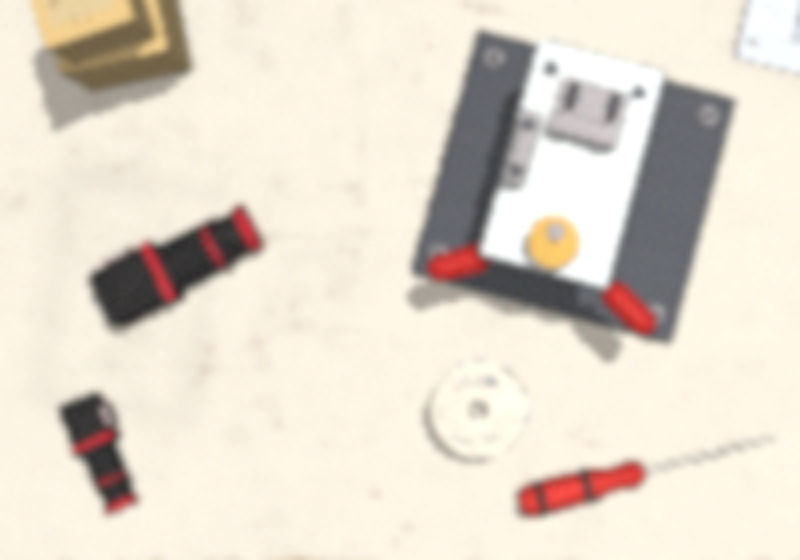

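The larger pod is confirmed: in the crop its housing is at (130,290) and its lens at (250,230), while the other pod is clearly smaller. In the fixture, the stop is at (520,150), the fence at (590,115), the cam at (553,243) and the front grips at (455,262) and (630,308). Next I'll measure.

```bash
cat > h.py <<'E'
import numpy as np, cv2
from cell import get_state, optics
from scipy.spatial.transform import Rotation as R
def cloud(name):
    T=optics.get_calibration(name); im,d=optics.capture(name)
    K,M=T["K"],np.array(T["cam_to_world"])
    v,u=np.mgrid[:420,:560]
    P=np.stack([(u-K[0,2])/K[0,0]*d,(v-K[1,2])/K[1,1]*d,d],-1)@M[:3,:3].T+M[:3,3]
    P[d==0]=np.nan
    return im,P
def rect(p):
    (c,s,a)=cv2.minAreaRect((p[:,:2]*1000).astype(np.float32)); return np.round(c,1),np.round(s,1),round(a,2)
E
python3 - <<'E'
from h import *
for n in("top","side"):
    im,P=cloud(n); x,y,z=P[...,0],P[...,1],P[...,2]
    i=im.astype(int)
    bench=np.median(z[(x>.2)&(x<.5)&(y<.2)&(y>-.4)&(abs(z)<.01)]);print(n,"bench",bench)
    f=(x>.25)&(x<.55)&(y>-.35)&(y<-.02)
    t=f&(abs(z-.125)<.006); print("table",t.sum(),np.median(z[t]),rect(P[t]))
    t=f&(abs(z-.012)<.005)&(i.sum(-1)<250); print("foot",t.sum(),np.median(z[t]),rect(P[t]))
    t=f&(abs(z-.145)<.006)&(z>.134); print("top of fence etc",t.sum(),np.median(z[t]))
    b=t&(i[...,0]>i[...,2]+50);print(" cam",b.sum(),rect(P[b]),np.median(P[b],0)); print(" stops",rect(P[t&~b]))
    r=f&(abs(z-.1)<.018)&(i[...,0]>100)&(i[...,1]<60)
    m,l=cv2.connectedComponents(r.astype(np.uint8))
    for k in range(1,m):
        if (l==k).sum()>15:print(" grip",(l==k).sum(),P[l==k].mean(0).round(4))
    q=(x>.2)&(x<.42)&(y>.0)&(y<.2)&(z>.012)&(z<.07)
    m,l=cv2.connectedComponents(q.astype(np.uint8))
    for k in range(1,m):
        if (l==k).sum()>80:
            p=P[l==k];c,s,a=rect(p);print(" pod",len(p),c,s,a,"zmax",np.percentile(p[:,2],98))
            e=np.linalg.svd((p-p.mean(0))[:,:2],full_matrices=False)[2][0];print("  axis",e,np.degrees(np.arctan2(e[1],e[0])),p.mean(0))
E
```

```text
top bench -0.000496401492111942
table 854 0.12449728709852947 (array([ 515.1, -145.6]), array([79.9, 91.3]), 74.53)
foot 1288 0.011832684421319462 (array([ 420.6, -193.3]), array([339. , 218.9]), 24.66)
top of fence etc 195 0.1453720399645715
 cam 99 (array([ 487.2, -138.3]), array([26.4, 26.4]), 89.85) [ 0.48594217 -0.13950761  0.14573666]
 stops (array([ 518.7, -137.1]), array([57.8, 84.6]), 69.55)
 grip 62 [ 0.4775 -0.0778  0.0996]
 grip 76 [ 0.4496 -0.1865  0.0996]
 pod 313 [357.9 155.2] [77.4 31.6] 27.14 zmax 0.03133521036007588
  axis [-0.92407744 -0.3822053 ] -157.52964871113338 [0.35995599 0.15683499 0.02419673]
side bench 0.0015179870100240356
table 610 0.1264241524091989 (array([ 513.7, -144.4]), array([82.9, 84.6]), 74.61)
foot 1913 0.013463296796249025 (array([ 429.6, -199.6]), array([318.3, 237.4]), 85.27)
top of fence etc 215 0.14687975477484416
 cam 104 (array([ 489.4, -139.3]), array([28.5, 30.6]), 38.02) [ 0.48806486 -0.13577835  0.14744464]
 stops (array([ 518.9, -136.9]), array([60.1, 84. ]), 70.76)
 grip 43 [ 0.4504 -0.1838  0.1011]
 grip 58 [ 0.4791 -0.0763  0.1011]
 pod 597 [358.8 157.4] [79.2 31.3] 20.47 zmax 0.030089759853301378
  axis [0.92973524 0.36822871] 21.606418552165763 [0.36327727 0.16136068 0.0251567 ]
```

```bash
python3 - <<'E'
from h import *
for n in("top","side"):
    im,P=cloud(n); x,y,z=P[...,0],P[...,1],P[...,2]
    i=im.astype(int)
    z0=np.median(z[(x>.3)&(x<.6)&(y<.2)&(y>-.4)&(abs(z)<.01)]); z-=z0
    f=(x>.38)&(x<.68)&(y>-.30)&(y<0)
    t=f&(abs(z-.125)<.008); print(n,z0,"table",t.sum(),np.median(z[t]),rect(P[t]))
    t=f&(abs(z-.012)<.005)&(i.sum(-1)<250); 
    m,l,st,_=cv2.connectedComponentsWithStats(cv2.dilate(t.astype(np.uint8),np.ones((3,3))));k=1+st[1:,4].argmax();t&=l==k
    print("foot",t.sum(),np.median(z[t]),rect(P[t]))
    t=f&(abs(z-.145)<.006); g=t&~(i[...,0]>i[...,2]+40)
    m,l=cv2.connectedComponents(g.astype(np.uint8))
    for k in range(1,m):
        if (l==k).sum()>25:print(" stop/fence",(l==k).sum(),rect(P[l==k]))
    q=(x>.3)&(x<.6)&(y>.0)&(y<.2)&(z>.007)&(z<.07)&(i.max(-1)<400)
    m,l=cv2.connectedComponents(q.astype(np.uint8))
    for k in range(1,m):
        if (l==k).sum()>80:
            p=P[l==k];c,s,a=rect(p);print(" pod",len(p),c,s,a,"z50 max",np.percentile(p[:,2],[50,98]))
            e=np.linalg.svd((p-p.mean(0))[:,:2],full_matrices=False)[2][0];print("  axis",np.degrees(np.arctan2(e[1],e[0])),p.mean(0))
E
```

```text
top -0.0003661579038019003 table 1446 0.12499290121726037 (array([ 537.7, -151.8]), array([ 80. , 138.1]), 74.56)
foot 1153 0.011931027156626861 (array([ 528.2, -163.7]), array([149.2, 168.3]), 74.48)
 stop/fence 89 (array([ 544.3, -121.7]), array([11.9, 44.8]), 74.12)
 stop/fence 89 (array([ 555.5, -159.1]), array([42.7, 12.2]), 74.59)
 pod 646 [481.4 111.2] [ 51.3 117.8] 23.84 z50 max [0.03556257 0.04292311]
  axis -64.22025436510431 [0.47769883 0.11034471 0.03427476]
 pod 329 [357.  157.2] [78.8 31. ] 18.84 z50 max [0.02480085 0.03217602]
  axis -158.49214186673137 [0.36041454 0.15652453 0.02389929]
side 0.0015813016455069606 table 1140 0.12499776382016264 (array([ 539.7, -151.8]), array([ 84.7, 138.5]), 74.81)
foot 2733 0.012014840143453442 (array([ 534. , -150.5]), array([180.8, 168.6]), 74.5)
 stop/fence 184 (array([ 554.5, -141.6]), array([38.7, 77.4]), 20.28)
 pod 1149 [481.5 108.2] [ 46.1 113.7] 23.28 z50 max [0.03561237 0.0405385 ]
  axis 116.53706620536391 [0.48060853 0.1201035  0.03265935]
 pod 623 [358.6 157.4] [79.1 32.1] 20.78 z50 max [0.02459075 0.02879587]
  axis 22.01703746952242 [0.36383542 0.16193914 0.02297025]
```

```bash
python3 - <<'E'
from h import *
for n in("top","side"):
    im,P=cloud(n); x,y,z=P[...,0],P[...,1],P[...,2]
    q=(x>.5)&(x<.75)&(y>.05)&(y<.25)&(z>.06)
    print(n,rect(P[q]),z[q].max(), np.percentile(x[q],[1]),np.percentile(y[q],[1,99]))
    for lo,hi in((.06,.1),(.1,.15),(.15,.25)):
        r=q&(z>lo)&(z<hi)
        if r.sum()>5: c=P[r]; print(lo,r.sum(),c.min(0),c.max(0))
E
```

```text
top (array([676.4, 163.1]), array([160.4,  89.6]), 16.38) 0.18297594014246465 [0.5983998] [0.10488777 0.2102736 ]
0.06 451 [0.59610312 0.10274373 0.06000376] [0.749705   0.21803402 0.09997497]
0.1 208 [0.59898491 0.1037701  0.10001838] [0.67026925 0.16984701 0.14904185]
0.15 573 [0.60156964 0.10860862 0.15002425] [0.66749316 0.17764786 0.18297594]
side (array([678.6, 163.6]), array([158.8,  86.3]), 18.63) 0.18038523225208403 [0.60129019] [0.11709574 0.21248795]
0.06 1376 [0.59769852 0.11708559 0.0600083 ] [0.74985829 0.21903781 0.09997307]
0.1 703 [0.59909494 0.11603228 0.10006976] [0.67388581 0.18381265 0.1498755 ]
0.15 1134 [0.60340082 0.10887717 0.15010866] [0.66923566 0.17837631 0.18038523]
```

carry_out --motion '[0, 0, 0, -30, -26, 0, 1, 0, 0, 0, -30, -26, 0, 1, 0, 0, 0, -30, -26, 0, 1, 0, 0, 0, -30, -26, 0, 1, 0, 0, 0, -30, -26, 0, 1, 0, 0, 0, -30, -26, 0, 1, 0, 0, 0, -30, -26, 0, 1, 0, 0, 0, -30, -26, 0, 1, 0, 0, 0, -30, -26, 0, 1, 0, 0, 0, -30, -26, 0, 1, 0, 0, 0, -30, -26, 0, 1, 0, 0, 0, -30, -26, 0, 1, 0, 0, 0, -30, -26, 0, 1, 0, 0, 0, -36, -24, 0, 1, 0, 0, 0.15, 0, 0, 0, 1, 0, 0, 0.15, 0, 0, 0, 1, 0, 0, 0.15, 0, 0, 0, 1, 0, 0, 0.15, 0, 0, 0, 1, 0, 0, 0.15, 0, 0, 0, 1, 0, 0, 0, 0, 0, 0, 1]'

```text
time_s: 2.4
tcp_pos: [0.4936, 0.084, 0.2268]
eef_rot: [1.692, 2.647, 0.0]
wrist_force: [-0.5, 0.1, -0.0]
grip_width: 0.0919
gripper_force: 0.0
```

```bash
cat >> h.py <<'E'
def pod(name="wrist",z0=0,box=(.40,.58,.03,.19),zl=.008):
    im,P=cloud(name); x,y,z=P[...,0],P[...,1],P[...,2]-z0
    q=(x>box[0])&(x<box[1])&(y>box[2])&(y<box[3])&(z>zl)&(z<.06)
    m,l,st,_=cv2.connectedComponentsWithStats(q.astype(np.uint8)); k=1+st[1:,4].argmax()
    p=P[l==k]; return im,P,p
E
python3 - <<'E'
from h import *
s=get_state(); M=R.from_rotvec(s["eef_rot"]).as_matrix(); print(M.round(3).tolist())
print(optics.get_calibration("wrist")["cam_to_world"].round(3).tolist())
im,P,p=pod(); cv2.imwrite("pics/w1.png",im[:,:,::-1])
z=P[...,2]; print("bench",np.nanmedian(z[abs(z)<.01]), len(p))
print(rect(p),np.percentile(p[:,2],[50,99]))
# ridge axis: per-slice midpoints along long direction
a=np.radians(-65); e=np.array([np.cos(a),np.sin(a)]); n=np.array([-e[1],e[0]]); c=np.array([.4815,.1095])
t=(p[:,:2]-c)@e; w=(p[:,:2]-c)@n
print("t range",np.percentile(t,[.5,99.5])*1000)
for k in range(-60,62,8):
    m=(t*1000>k)&(t*1000<k+8)
    if m.sum()>10: lo,hi=np.percentile(w[m],[1,99])*1000; print(k,m.sum(),round(lo,1),round(hi,1),round((lo+hi)/2,1),"z",round(np.percentile(p[m,2],97)*1000,1))
E
```

```text
[[-0.42, 0.907, 0.0], [0.907, 0.42, 0.0], [-0.0, 0.0, -1.0]]
[[0.907, 0.4, 0.131, 0.458], [0.421, -0.863, -0.279, 0.159], [0.001, 0.309, -0.951, 0.385], [0.0, 0.0, 0.0, 1.0]]
bench 0.0006137761032371514 4017
(array([481.6, 108.5]), array([ 44.7, 111.3]), 25.68) [0.03741887 0.04200863]
t range [-53.9572572   55.65338199]
-60 113 -20.1 14.7 -2.7 z 38.3
-52 329 -22.1 17.6 -2.3 z 39.8
-44 395 -22.2 20.3 -0.9 z 42.1
-36 360 -22.4 20.5 -1.0 z 42.4
-28 392 -21.6 21.5 -0.0 z 41.8
-20 335 -21.9 19.0 -1.4 z 40.0
-12 321 -22.7 18.8 -2.0 z 40.6
-4 242 -17.6 15.9 -0.8 z 37.9
4 255 -17.7 15.9 -0.9 z 38.3
12 245 -17.8 16.0 -0.9 z 38.5
20 250 -16.9 17.2 0.2 z 38.2
28 230 -17.1 17.4 0.2 z 38.2
36 195 -15.0 15.2 0.1 z 36.7
44 238 -15.1 17.5 1.2 z 37.2
52 117 -15.1 17.6 1.2 z 38.1
```

View pics/w1.png

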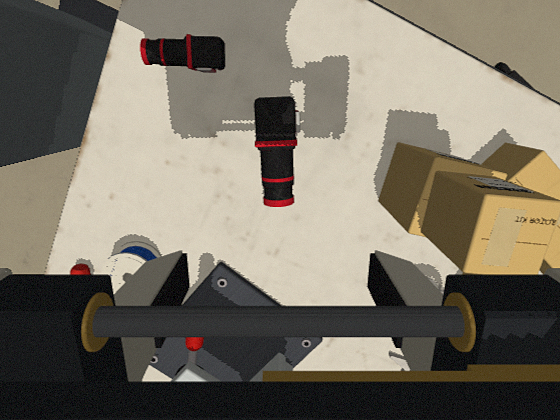

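The picture matches the top view: housing at (275,117) and lens at (287,205), with the fingers lined up and the pod clear of the cartons. I'll descend now and grip the barrel.

carry_out --motion '[0, 0, -0.015, 0, -0.5, 40, 1, 0, 0, 0, 0, 0, 40, 1, 0, 0, 0, 0, 0, 40, 1, 0, 0, 0, 0, 0, 40, 1, 0, 0, 0, 0, 0, 35, 1, 0, 0, 0, 0, 0, 18, 1, 0, 0, 0, 0, 0, 9, 1, 0, 0, 0, 0, 0, 0, 1, 0, 0, 0, 0, 0, 0, -1, 0, 0, 0, 0, 0, 0, -1, 0, 0, 0, 0, 0, 0, -1, 0, 0, 0, 0, 0, 0, -1, 0, 0, 0, 0, 0, 0, -1, 0, 0, 0, 0, 0, 0, -1]'

```text
time_s: 3.85
tcp_pos: [0.4932, 0.0837, 0.0049]
eef_rot: [1.668, 2.662, 0.0]
wrist_force: [-0.1, 0.3, -0.4]
grip_width: 0.0486
gripper_force: 0.0
```

carry_out --motion '[0, 0, 0, 0, 0, 0, -1, 0, 0, 0, 0, 0, 0, -1, 0, 0, 0, 0, 0, 0, -1, 0, 0, 0, 0, 0, 0, -1]'

```text
time_s: 4.25
tcp_pos: [0.4931, 0.0836, 0.0047]
eef_rot: [-1.669, -2.662, 0.0]
wrist_force: [-0.0, 0.6, 0.9]
grip_width: 0.0343
gripper_force: 29.9
```

carry_out --motion '[0, 0, 0, 0, 0, -20, -1, 0, 0, 0, 0, 0, -40, -1, 0, 0, 0, 0, 0, -50, -1, 0, 0, 0, 0, 0, -50, -1, 0, 0, 0.12, 0, 0, -50, -1, 0, 0, 0.15, 0, 0, -40, -1, 0, 0, 0.15, 0, 0, 0, -1, 0, 0, 0.15, 0, 0, 0, -1, 0, 0, 0.15, 0, 0, 0, -1, 0, 0, 0, -30, 11, 0, -1, 0, 0, 0, -36, 12, 0, -1, 0, 0, 0, -36, 12, 0, -1, 0, 0, 0, -36, 12, 0, -1, 0, 0, 0, -36, 12, 0, -1, 0, 0, 0, -36, 12, 0, -1, 0, 0, 0, -36, 12, 0, -1, 0, 0, 0, -30, 13, 0, -1, 0, 0, 0, 0, 0, 0, -1, 0, 0, 0, 0, 0, 0, -1]'

```text
time_s: 6.15
tcp_pos: [0.5117, -0.2086, 0.2543]
eef_rot: [-2.501, -1.9, 0.001]
wrist_force: [-0.4, -0.1, -1.4]
grip_width: 0.0345
gripper_force: 29.9
```

```bash
cat >> h.py <<'E'
O=np.array([.5332,-.1524]); A=np.radians(-15.45); X=np.array([np.cos(A),np.sin(A)]); Y=np.array([-np.sin(A),np.cos(A)])
def fix(P):
    d=P[...,:2]-O; return np.stack([d@X,d@Y,P[...,2]],-1)*1000
E
python3 - <<'E'
from h import *
s=get_state(); M=R.from_rotvec(s["eef_rot"]).as_matrix(); print("tool y angle",np.degrees(np.arctan2(M[1,1],M[0,1])),fix(s["tcp_pos"]))
im,P=cloud("wrist"); F=fix(P); np.save("pics/F.npy",F)
cv2.imwrite("pics/w2.png",im[:,:,::-1])
x,y,z=F[...,0],F[...,1],F[...,2]
t=(abs(z-125)<5)&(abs(x)<90)&(abs(y)<60); print("table z",np.median(z[t]),t.sum(),np.percentile(x[t],[.5,99.5]),np.percentile(y[t],[.5,99.5]),rect(P[t]))
t=(abs(z-145)<5)&(abs(x)<90)&(abs(y)<60); i=im.astype(int)
brass=t&(i[...,0]>i[...,2]+40)
print("cam",brass.sum(),rect(F[brass]/1000))
m,l=cv2.connectedComponents((t&~brass).astype(np.uint8))
for k in range(1,m):
    if (l==k).sum()>60: print("comp",(l==k).sum(),rect(F[l==k]/1000),rect(P[l==k])[2],np.median(z[l==k]))
g=(z>180)&(z<310)&(x>-40)&(x<40)&(y<30)&(y>-90)
print("pod",g.sum(),np.percentile(F[g],[1,50,99],axis=0))
E
```

```text
tool y angle -15.537674040647095 [ -5.72803706 -59.84824162 254.26230351]
table z 125.59532811614176 5774 [-63.42709243  73.48576645] [-37.72758238  41.21249665] (array([ 538.4, -152.2]), array([ 79.3, 138.3]), 74.5)
cam 540 (array([-55. ,  -0.7]), array([13.3, 31.1]), 0.77)
comp 1053 (array([ 3.9, 32.4]), array([11.1, 45.7]), 89.96) 74.51 145.68447993753003
pod 25365 [[-31.93079668 -85.51325092 264.23687783]
 [ -4.93857093 -17.49375371 286.92597795]
 [ 22.37410416  22.4042395  301.61510847]]
```

View pics/w2.png

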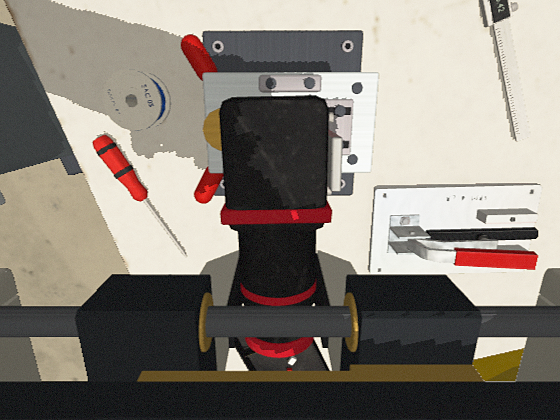

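The nest is in view: stop at (290,83), cam at (212,130), fence at (335,165). The pod is held square above it. The stop face measures at y 26.8 mm and the table sits within 0.6 mm of my frame. Lowering now.

carry_out --motion '[0, 0, 0, 0, 1, 20, -1, 0, 0, 0, 0, 0, 30, -1, 0, 0, 0, 0, 0, 30, -1, 0, 0, 0, 0, 0, 20, -1, 0, 0, 0, 0, 0, 12, -1, 0, 0, 0, 0, 0, 6, -1, 0, 0, 0, 0, 0, 2, -1, 0, 0, 0, 0, 0, 1, -1, 0, 0, 0, 0, 0, 1, -1, 0, 0, 0, 0, 0, 0, -1, 0, 0, 0, 0, 0, 0, -1]'

```text
time_s: 7.3
tcp_pos: [0.5135, -0.2083, 0.1332]
eef_rot: [2.499, 1.903, 0.001]
wrist_force: [-0.4, -0.6, -2.9]
grip_width: 0.0343
gripper_force: 29.9
```

carry_out --motion '[0, 0, 0, 0, 0, 1, -1, 0, 0, 0, 0, 0, 1, -1, 0, 0, 0, 0, 0, 0.5, -1, 0, 0, 0, 0, 0, 0, -1]'

```text
time_s: 7.7
tcp_pos: [0.5132, -0.2082, 0.1302]
eef_rot: [-2.499, -1.903, -0.0]
wrist_force: [0.9, 0.4, -1.2]
grip_width: 0.0341
gripper_force: 29.9
```

carry_out --motion '[0, 0, 0, 0, 0, 0.5, -1, 0, 0, 0, 0, 0, 0.3, -1, 0, 0, 0, 0, 0, 0, -1]'

```text
time_s: 8.0
tcp_pos: [0.5132, -0.2084, 0.1296]
eef_rot: [2.499, 1.903, 0.0]
wrist_force: [-0.7, 0.7, 1.8]
grip_width: 0.0344
gripper_force: 29.9
```

carry_out --motion '[0, 0, 0, 1, 0, 0, -1, 0, 0, 0, 1, 0, 0, -1, 0, 0, 0, 1, 0, 0, -1, 0, 0, 0, 0.5, 0, 0, -1, 0, 0, 0, 0, 0, 0, -1]'

```text
time_s: 8.5
tcp_pos: [0.5141, -0.2061, 0.1297]
eef_rot: [2.499, 1.901, -0.001]
wrist_force: [-1.8, -4.8, 2.1]
grip_width: 0.0341
gripper_force: 29.9
```

carry_out --motion '[0, 0, 0, 0.3, 0, 0, -1, 0, 0, 0, 0, 1, 0, -1, 0, 0, 0, 0, 1, 0, -1, 0, 0, 0, 0, 0, 0, -1]'

```text
time_s: 8.9
tcp_pos: [0.5144, -0.2063, 0.1295]
eef_rot: [-2.5, -1.901, 0.004]
wrist_force: [-7.4, -4.2, 7.3]
grip_width: 0.0345
gripper_force: 30.0
```

carry_out --motion '[0, 0, 0, 0, 0.5, 0, -1, 0, 0, 0, 0, 0.5, 0, -1, 0, 0, 0, 0, 0, 0, -1]'

```text
time_s: 9.2
tcp_pos: [0.5148, -0.2065, 0.1293]
eef_rot: [-2.499, -1.901, 0.005]
wrist_force: [-8.9, -3.4, 6.7]
grip_width: 0.0344
gripper_force: 30.1
```

carry_out --motion '[0, 0, 0, 0, -0.4, 0, -1, 0, 0, 0, 0, 0, 0, 0.2, 0, 0, 0, 0, 0, 0, 0.4, 0, 0, 0, 0, 0, 0, 0.6, 0, 0, 0, 0, 0, 0, 0.6, 0, 0, 0, 0, 0, 0, 0.6, 0, 0, 0, 0, 0, 0, 0.6]'

```text
time_s: 9.9
tcp_pos: [0.5168, -0.2051, 0.1294]
eef_rot: [-2.499, -1.904, -0.0]
wrist_force: [-0.2, -0.0, 0.3]
grip_width: 0.0725
gripper_force: 0.0
```

carry_out --motion '[0, 0, 0, 0, 0, -20, 0.6, 0, 0, 0, 0, 0, -50, 0.6, 0, 0, 0, 0, 0, -50, 0.6, 0, 0, 0, 0, 0, 0, 0.6, 0, 0, 0, 0, 0, 0, 0.6]'

```text
time_s: 10.4
tcp_pos: [0.5174, -0.2053, 0.2505]
eef_rot: [2.498, 1.903, 0.003]
wrist_force: [-0.2, -0.0, -0.5]
grip_width: 0.0734
gripper_force: 0.0
```

```bash
cat > look.py <<'E'
import sys
from h import *
im,P=cloud("wrist"); F=fix(P); i=im.astype(int)
if len(sys.argv)>1: cv2.imwrite(f"pics/{sys.argv[1]}.png",im[:,:,::-1])
x,y,z=F[...,0],F[...,1],F[...,2]
t=(abs(z-145.5)<4)&(abs(x)<90)&(abs(y)<60)&(x>-70)
brass=t&(i[...,0]>i[...,2]+40); print("cam",brass.sum(),rect(F[brass]/1000))
m,l=cv2.connectedComponents((t&~brass).astype(np.uint8))
for k in range(1,m):
    if (l==k).sum()>100: print("comp",(l==k).sum(),rect(F[l==k]/1000),np.median(z[l==k]))
g=(z>158)&(z<175)&(x>-40)&(x<40)&(y<40)&(y>-27)
c,s,a=rect(F[g]/1000); print("housing top",g.sum(),c,s,a,np.percentile(F[g],[1,50,99],axis=0).round(1).tolist())
H=F[g&(y<20)&(y>-18)&(abs(x+3)<14)]
cf=np.linalg.lstsq(np.c_[H[:,:2],np.ones(len(H))],H[:,2],rcond=None)[0];print("slopes",cf)
g=(z>128)&(z<175)&(x>-40)&(x<40)&(y<-30)&(y>-95)
b=F[g]
for k in range(-90,-28,8):
    q=b[(b[:,1]>k)&(b[:,1]<k+8)]
    if len(q)>20: lo,hi=np.percentile(q[:,0],[1,99]);print(k,len(q),lo.round(1),hi.round(1),((lo+hi)/2).round(1),"z",np.percentile(q[:,2],97).round(1))
print("yend",np.percentile(b[:,1],.5))
E
python3 look.py w3; python3 -c "
from h import *
s=get_state();print(fix(s['tcp_pos']),s['wrist_force'],s['grip_width'],s['time_s'])"
```

```text
cam 1251 (array([-23.3, -18.9]), array([66.2, 78. ]), 87.46)
comp 1119 (array([ 3.9, 32.2]), array([46.1, 12.5]), 0.07) 145.46811359433974
comp 757 (array([23.8, -0.4]), array([43.1, 12.7]), 89.84) 145.522320230135
comp 160 (array([-40.4,  -0.8]), array([ 9.9, 10.9]), 88.3) 148.2017330980483
housing top 4354 [-2.2 -0.5] [44.7 53. ] 0.08 [[-23.4, -26.0, 159.3], [-3.0, 1.2, 163.7], [19.1, 25.3, 167.5]]
slopes [-3.22407540e-03  3.12034983e-03  1.63907311e+02]
-90 142 -17.9 14.6 -1.6 z 162.0
-82 424 -17.8 14.6 -1.6 z 161.8
-74 355 -16.9 12.8 -2.0 z 160.6
-66 370 -19.1 15.3 -1.9 z 162.6
-58 433 -18.9 15.0 -1.9 z 163.1
-50 439 -19.5 14.0 -2.8 z 162.9
-42 454 -19.3 13.8 -2.7 z 163.0
-34 230 -19.2 13.7 -2.7 z 163.2
yend -84.9161401956875
[ -1.97967497 -55.00635598 249.20046376] [-0.39944126  0.27112701 -0.70317595] 0.07360493270750534 10.45
```

View pics/w3.png

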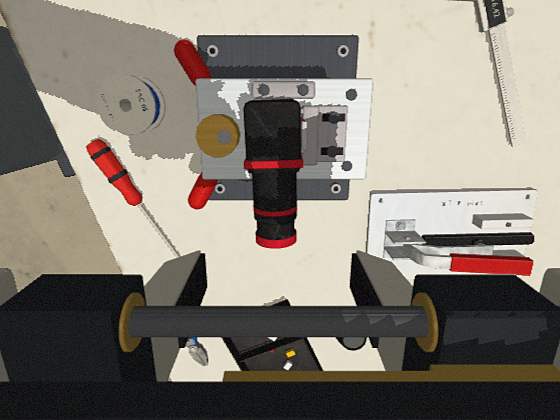

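The pod is home and level: its centre is at about x -2, y -29 and the housing top slopes about 0.003. The cam is at (218,136) and the left and right grips at (190,60) and (203,190). I'll shut the fingers and go round to the left grip.

carry_out --motion '[0, 0, 0, 30, -10, 0, -1, 0, 0, 0, 35, -10, 0, -1, 0, 0, 0, 35, -10, 0, -1, 0, 0, 0, 31, -10, 0, -1, 0, 0, -0.035, 0, 0, 0, -1, 0, 0, 0, 0, 0, 0, -1, 0, 0, 0, 0, 0, 0, -1, 0, 0, 0, 0, 0, 0, -1, 0, 0, 0, 0, 0, 0, -1, 0, 0, 0, 0, 0, 0, -1]'

```text
time_s: 11.45
tcp_pos: [0.5129, -0.0689, 0.2493]
eef_rot: [-2.467, -1.945, 0.0]
wrist_force: [0.5, -0.3, -0.2]
grip_width: 0.0011
gripper_force: 0.0
```

```bash
cat > st.py <<'E'
from h import *
s=get_state(); M=R.from_rotvec(s["eef_rot"]).as_matrix(); f=fix(s["tcp_pos"])
k=f[:2]-[-40,0]; print("fix",f.round(1),"r",np.hypot(*k).round(1),"phi left",np.degrees(np.arctan2(k[1],-k[0])).round(1),"want tooly(fix)",(90-np.degrees(np.arctan2(k[1],-k[0]))).round(1),"have",(np.degrees(np.arctan2(M[1,1],M[0,1]))+15.45).round(1))
w=M.T@s["wrist_force"]; print("F tool",w.round(2),"q",s["qpos"].round(2),"w",s["grip_width"],s["time_s"])
E
python3 st.py
```

```text
fix [-41.8  75.1 249.3] r 75.1 phi left 88.6 want tooly(fix) 1.4 have 2.0
F tool [-0.13  0.52  0.17] q [-0.5   0.26  0.67  1.84 -0.18  1.1   0.  ] w 0.0011238499100993022 11.45
```

carry_out --motion '[0, 0, 0, 0, 0, 30, -1, 0, 0, 0, 0, 0, 40, -1, 0, 0, 0, 0, 0, 40, -1, 0, 0, 0, 0, 0, 30, -1, 0, 0, 0, 0, 0, 15, -1, 0, 0, 0, 0, 0, 6, -1, 0, 0, 0, 0, 0, 0, -1, 0, 0, 0, 0, 0, 0, -1]'

```text
time_s: 12.25
tcp_pos: [0.5137, -0.0686, 0.0893]
eef_rot: [2.465, 1.946, 0.002]
wrist_force: [-0.9, 1.0, 0.6]
grip_width: 0.0006
gripper_force: 0.0
```

```bash
python3 st.py
```

```text
fix [-41.2  75.6  89.3] r 75.6 phi left 89.1 want tooly(fix) 0.9 have 2.0
F tool [ 0.81 -1.08 -0.64] q [-0.38  0.47  0.56  2.02 -0.36  0.75  0.16] w 0.0005648840759233979 12.25
```

carry_out --motion '[0, 0, -0.03, 0, -2.3, 0, -1, 0, 0, -0.03, 0, -2.3, 0, -1, 0, 0, -0.03, 0, -2.3, 0, -1, 0, 0, -0.03, 0, -2.3, 0, -1, 0, 0, -0.03, 0, -2.3, 0, -1, 0, 0, -0.03, 0, -2.3, 0, -1, 0, 0, -0.03, 0, -2.3, 0, -1, 0, 0, -0.03, 0, -2.3, 0, -1, 0, 0, -0.03, 0, -2.3, 0, -1, 0, 0, -0.03, 0, -2.3, 0, -1]'

```text
time_s: 13.25
tcp_pos: [0.4911, -0.0659, 0.0888]
eef_rot: [2.143, 2.296, 0.002]
wrist_force: [4.2, 1.3, 1.1]
grip_width: 0.0002
gripper_force: 2.1
```

```bash
python3 st.py
```

```text
fix [-63.6  72.2  88.8] r 75.9 phi left 71.9 want tooly(fix) 18.1 have 19.4
F tool [ 1.04  4.24 -1.1 ] q [-0.34  0.42  0.48  2.07 -0.3   0.71  0.4 ] w 0.00019207424540860436 13.25
```

carry_out --motion '[0, 0, -0.045, -0.1, -3.4, 0, -1, 0, 0, -0.045, -0.1, -3.4, 0, -1, 0, 0, -0.045, -0.1, -3.4, 0, -1, 0, 0, -0.045, -0.1, -3.4, 0, -1, 0, 0, -0.045, -0.1, -3.4, 0, -1, 0, 0, -0.045, -0.1, -3.4, 0, -1, 0, 0, -0.045, -0.1, -3.4, 0, -1, 0, 0, -0.045, -0.1, -3.4, 0, -1, 0, 0, -0.045, -0.1, -3.4, 0, -1, 0, 0, -0.045, -0.1, -3.4, 0, -1, 0, 0, -0.045, -0.1, -3.4, 0, -1, 0, 0, -0.045, -0.1, -3.4, 0, -1, 0, 0, -0.045, -0.1, -3.4, 0, -1, 0, 0, -0.045, -0.1, -3.4, 0, -1]'

```text
time_s: 14.65
tcp_pos: [0.4465, -0.083, 0.0886]
eef_rot: [-1.325, -2.848, -0.001]
wrist_force: [1.8, 4.5, 4.3]
grip_width: 0.0005
gripper_force: 3.1
```

```bash
python3 st.py
```

```text
fix [-102.    43.8   88.6] r 75.9 phi left 35.2 want tooly(fix) 54.8 have 55.6
F tool [ 2.3   4.31 -4.26] q [-0.18  0.35  0.31  2.16 -0.18  0.66  0.95] w 0.0005119367202800853 14.65
```

carry_out --motion '[0, 0, -0.03, 0, -2.3, 0, -1, 0, 0, -0.03, -0.1, -2.3, 0, -1, 0, 0, -0.03, 0, -2.3, 0, -1, 0, 0, -0.03, -0.1, -2.3, 0, -1, 0, 0, -0.03, 0, -2.3, 0, -1]'

```text
time_s: 15.15
tcp_pos: [0.4381, -0.0914, 0.0884]
eef_rot: [-1.11, -2.938, -0.0]
wrist_force: [0.2, 4.6, 5.5]
grip_width: 0.0004
gripper_force: 3.7
```

carry_out --motion '[0, 0, -0.03, 0, -2.3, 0, -1, 0, 0, -0.03, -0.1, -2.3, 0, -1, 0, 0, -0.03, 0, -2.3, 0, -1]'

```text
time_s: 15.45
tcp_pos: [0.4338, -0.0968, 0.0884]
eef_rot: [-0.977, -2.985, -0.001]
wrist_force: [-0.1, 5.0, 5.7]
grip_width: 0.0008
gripper_force: 3.8
```

carry_out --motion '[0, 0, -0.03, 0, -2.3, 0, -1, 0, 0, -0.03, -0.1, -2.3, 0, -1, 0, 0, -0.03, 0, -2.3, 0, -1]'

```text
time_s: 15.75
tcp_pos: [0.4299, -0.1026, 0.0884]
eef_rot: [-0.842, -3.026, -0.0]
wrist_force: [-0.1, 5.0, 6.2]
grip_width: 0.0007
gripper_force: 3.7
```

```bash
python3 st.py
```

```text
fix [-112.9   20.5   88.4] r 75.7 phi left 15.7 want tooly(fix) 74.3 have 74.4
F tool [ 2.7   4.2  -6.17] q [-0.07  0.33  0.23  2.18 -0.13  0.65  1.28] w 0.0006614903542066122 15.75
```

carry_out --motion '[0, 0, -0.03, 0, -2.3, -0.5, -1, 0, 0, -0.03, -0.1, -2.3, -0.5, -1, 0, 0, -0.03, 0, -2.3, -0.3, -1]'

```text
time_s: 16.05
tcp_pos: [0.4265, -0.1088, 0.0895]
eef_rot: [-0.704, -3.06, -0.0]
wrist_force: [1.0, 3.9, 0.2]
grip_width: 0.0003
gripper_force: 1.7
```

carry_out --motion '[0, 0, -0.03, 0, -2.3, 0, -1, 0, 0, -0.03, -0.1, -2.3, 0, -1, 0, 0, -0.03, 0, -2.3, 0, -1]'

```text
time_s: 16.35
tcp_pos: [0.4239, -0.1151, 0.0895]
eef_rot: [-0.566, -3.089, -0.0]
wrist_force: [1.6, 4.1, 1.8]
grip_width: 0.0005
gripper_force: 1.9
```

carry_out --motion '[0, 0, -0.03, 0, -2.3, 0, -1, 0, 0, -0.03, -0.1, -2.3, 0, -1, 0, 0, -0.03, 0, -2.3, 0, -1]'

```text
time_s: 16.65
tcp_pos: [0.4217, -0.1216, 0.0895]
eef_rot: [-0.427, -3.112, -0.0]
wrist_force: [1.2, 4.2, 0.7]
grip_width: 0.0004
gripper_force: 1.9
```

```bash
python3 st.py
```

```text
fix [-115.7   -0.    89.5] r 75.7 phi left -0.0 want tooly(fix) 90.0 have 89.8
F tool [-0.02  4.35 -0.71] q [ 0.02  0.32  0.17  2.18 -0.09  0.65  1.55] w 0.0003528364448671952 16.65
```

Steady at about 4.3 N, so the knob is still free after about 1.43 rad. Continuing.

carry_out --motion '[0, 0, -0.03, 0, -2.3, 0, -1, 0, 0, -0.03, -0.1, -2.3, 0, -1, 0, 0, -0.03, 0, -2.3, 0, -1]'

```text
time_s: 16.95
tcp_pos: [0.4202, -0.1283, 0.0895]
eef_rot: [-0.286, -3.128, -0.0]
wrist_force: [1.9, 4.7, 1.1]
grip_width: 0.0006
gripper_force: 2.0
```

carry_out --motion '[0, 0, -0.03, 0, -2.3, 0, -1, 0, 0, -0.03, -0.1, -2.3, 0, -1, 0, 0, -0.03, 0, -2.3, 0, -1]'

```text
time_s: 17.25
tcp_pos: [0.4193, -0.1351, 0.0895]
eef_rot: [-0.145, -3.137, -0.001]
wrist_force: [1.7, 4.8, 1.6]
grip_width: 0.0001
gripper_force: 2.0
```

carry_out --motion '[0, 0, -0.03, 0, -2.3, 0, -1, 0, 0, -0.03, -0.1, -2.3, 0, -1, 0, 0, -0.03, 0, -2.3, 0, -1]'

```text
time_s: 17.55
tcp_pos: [0.4189, -0.1419, 0.0895]
eef_rot: [-0.004, -3.141, -0.001]
wrist_force: [0.8, 4.4, 1.6]
grip_width: 0.0004
gripper_force: 2.1
```

```bash
python3 st.py
```

```text
fix [-112.9  -20.4   89.5] r 75.7 phi left -15.6 want tooly(fix) 105.6 have 105.3
F tool [-0.82  4.37 -1.62] q [ 0.12  0.33  0.11  2.17 -0.06  0.65  1.83] w 0.00044688689380820385 17.55
```

carry_out --motion '[0, 0, -0.03, 0, -2.3, 0, -1, 0, 0, -0.03, -0.1, -2.3, 0, -1, 0, 0, -0.03, 0, -2.3, 0, -1]'

```text
time_s: 17.85
tcp_pos: [0.4192, -0.1488, 0.0895]
eef_rot: [0.138, -3.138, -0.001]
wrist_force: [1.1, 3.8, 2.6]
grip_width: 0.0007
gripper_force: 2.3
```

carry_out --motion '[0, 0, -0.03, 0, -2.3, 0, -1, 0, 0, -0.03, -0.1, -2.3, 0, -1, 0, 0, -0.03, 0, -2.3, 0, -1]'

```text
time_s: 18.15
tcp_pos: [0.4201, -0.1555, 0.0895]
eef_rot: [0.279, -3.128, -0.001]
wrist_force: [1.8, 5.0, 2.7]
grip_width: 0.0005
gripper_force: 2.4
```

carry_out --motion '[0, 0, -0.03, 0, -2.3, 0, -1, 0, 0, -0.03, -0.1, -2.3, 0, -1, 0, 0, -0.02, 0, -2.3, 0, -1]'

```text
time_s: 18.45
tcp_pos: [0.4215, -0.1622, 0.0895]
eef_rot: [0.404, -3.115, -0.001]
wrist_force: [1.3, 5.7, 2.9]
grip_width: 0.0003
gripper_force: 2.6
```

```bash
python3 st.py
```

```text
fix [-105.   -39.2   89.5] r 75.9 phi left -31.1 want tooly(fix) 121.1 have 120.2
F tool [-2.73  5.17 -2.86] q [ 0.21  0.34  0.04  2.14 -0.03  0.66  2.1 ] w 0.00032725682286968217 18.45
```

carry_out --motion '[0, 0, -0.015, -0.2, -2.2, 0, -1, 0, 0, -0.015, -0.2, -2.2, 0, -1]'

```text
time_s: 18.65
tcp_pos: [0.423, -0.1662, 0.0895]
eef_rot: [0.45, -3.108, -0.002]
wrist_force: [0.7, 6.1, 3.5]
grip_width: 0.0005
gripper_force: 2.7
```

carry_out --motion '[0, 0, -0.015, -0.3, -2.2, 0, -1, 0, 0, -0.015, -0.3, -2.2, 0, -1]'

```text
time_s: 18.85
tcp_pos: [0.4248, -0.1701, 0.0895]
eef_rot: [0.496, -3.101, -0.002]
wrist_force: [0.9, 8.1, 3.4]
grip_width: 0.0006
gripper_force: 3.1
```

```bash
python3 st.py
```

```text
fix [-99.8 -46.   89.5] r 75.4 phi left -37.6 want tooly(fix) 127.6 have 123.6
F tool [-3.37  7.43 -3.43] q [ 0.24  0.35  0.03  2.13 -0.02  0.67  2.17] w 0.0005542850211576171 18.85
```

carry_out --motion '[0, 0, 0, -0.3, -1.5, 0, -1, 0, 0, 0, -0.2, -1, 0, -1]'

```text
time_s: 19.05
tcp_pos: [0.4259, -0.1722, 0.0894]
eef_rot: [0.495, -3.101, -0.002]
wrist_force: [0.1, 6.8, 4.5]
grip_width: 0.0004
gripper_force: 3.4
```

```bash
python3 st.py
```

```text
fix [-98.1 -47.7  89.4] r 75.2 phi left -39.4 want tooly(fix) 129.4 have 123.6
F tool [-2.15  6.41 -4.49] q [ 0.24  0.35  0.03  2.12 -0.02  0.67  2.18] w 0.00040724853923573167 19.05
```

The force is rising (7 to 8 N) but the gripper body is getting close to the lens, so I'll change over to the next arm.

carry_out --motion '[0, 0, 0, 0, 3, 0, -1, 0, 0, 0, 2, 5, 0, -1, 0, 0, 0, 0, 0, -30, -1, 0, 0, 0, 0, 0, -40, -1, 0, 0, 0, 0, 0, -30, -1, 0, 0, 0, -29, 15, 0, -1, 0, 0, 0, -29, 16, 0, -1, 0, 0, 0, -29, 16, 0, -1, 0, 0, 0, -29, 16, 0, -1, 0, 0, 0.14, 0, 0, 0, -1, 0, 0, 0.14, 0, 0, 0, -1, 0, 0, 0.14, 0, 0, 0, -1, 0, 0, 0.14, 0, 0, 0, -1, 0, 0, 0.14, 0, 0, 0, -1, 0, 0, 0.14, 0, 0, 0, -1, 0, 0, 0.14, 0, 0, 0, -1, 0, 0, 0.14, 0, 0, 0, -1, 0, 0, 0.14, 0, 0, 0, -1, 0, 0, 0.14, 0, 0, 0, -1, 0, 0, 0.14, 0, 0, 0, -1]'

```text
time_s: 21.05
tcp_pos: [0.5121, -0.0707, 0.1893]
eef_rot: [-1.813, -2.564, 0.002]
wrist_force: [-0.1, 0.2, 1.0]
grip_width: 0.0005
gripper_force: 0.0
```

carry_out --motion '[0, 0, 0.14, 0, 0, 0, -1, 0, 0, 0.14, 0, 0, 0, -1, 0, 0, 0.14, 0, 0, 0, -1, 0, 0, 0.14, 0, 0, 0, -1, 0, 0, 0.05, 0, 0, 0, -1, 0, 0, 0, 0, 0, 0, -1, 0, 0, 0, 0, 0, 0, -1]'

```text
time_s: 21.75
tcp_pos: [0.5125, -0.0704, 0.1895]
eef_rot: [-2.493, -1.912, 0.001]
wrist_force: [-0.5, -0.1, 0.2]
grip_width: 0.0006
gripper_force: 0.0
```

```bash
python3 st.py; python3 - <<'E'
from h import *
for n in("top","side"):
    im,P=cloud(n); F=fix(P); x,y,z=[F[...,k] for k in range(3)]; i=im.astype(int)
    r=(abs(x)<150)&(abs(y)<110)&(abs(z-95)<18)&(i[...,0]>90)&(i[...,1]<60)
    m,l=cv2.connectedComponents(r.astype(np.uint8))
    for k in range(1,m):
        if (l==k).sum()>12: c=F[l==k].mean(0)-[-40,0,0]; print(n,"grip",(l==k).sum(),c.round(1),np.degrees(np.arctan2(c[1],-c[0])).round(1))
E
```

```text
fix [-41.8  73.5 189.5] r 73.5 phi left 88.6 want tooly(fix) 1.4 have 0.4
F tool [-0.2 -0.5 -0.2] q [-0.3   0.31  0.42  1.91 -0.15  0.96 -0.07] w 0.0006056412591476988 21.75
top grip 91 [-34.2 -52.2  98.7] -56.7
side grip 61 [-35.  -48.3 100.3] -54.0
side grip 44 [-25.6  55.1 101.2] 65.1
```

carry_out --motion '[0, 0, 0, 2.5, 5, 0, -1, 0, 0, 0, 0, 0, 30, -1, 0, 0, 0, 0, 0, 35, -1, 0, 0, 0, 0, 0, 22, -1, 0, 0, 0, 0, 0, 12, -1, 0, 0, 0, 0, 0, 0, -1, 0, 0, 0, 0, 0, 0, -1]'

```text
time_s: 22.55
tcp_pos: [0.5191, -0.0693, 0.0914]
eef_rot: [2.494, 1.909, 0.001]
wrist_force: [0.4, -0.5, 0.8]
grip_width: 0.0
gripper_force: 0.0
```

```bash
python3 st.py
```

```text
fix [-35.7  76.3  91.4] r 76.4 phi left 93.2 want tooly(fix) -3.2 have 0.3
F tool [-0.41  0.53 -0.8 ] q [-0.25  0.45  0.37  2.   -0.23  0.74  0.  ] w 1.8950687722465076e-05 22.55
```

carry_out --motion '[0, 0, 0, 0, -2.3, 0, -1, 0, 0, -0.02, 0, -2.3, 0, -1, 0, 0, -0.02, 0, -2.3, 0, -1]'

```text
time_s: 22.85
tcp_pos: [0.512, -0.0673, 0.0914]
eef_rot: [2.453, 1.961, 0.002]
wrist_force: [-0.5, 0.5, 0.5]
grip_width: 0.0005
gripper_force: 0.0
```

carry_out --motion '[0, 0, -0.03, 0, -2, 0, -1, 0, 0, -0.03, 0, -2, 0, -1]'

```text
time_s: 23.05
tcp_pos: [0.5078, -0.0665, 0.091]
eef_rot: [2.393, 2.035, 0.001]
wrist_force: [0.5, 0.1, 1.1]
grip_width: 0.0006
gripper_force: 0.0
```

```bash
python3 st.py
```

```text
fix [-47.4  76.   91. ] r 76.4 phi left 84.4 want tooly(fix) 5.6 have 6.2
F tool [ 0.23  0.51 -1.06] q [-0.23  0.43  0.34  2.02 -0.21  0.72  0.08] w 0.0006409380269273005 23.05
```

carry_out --motion '[0, 0, -0.025, 0, -1.9, 0, -1, 0, 0, -0.025, 0, -1.9, 0, -1]'

```text
time_s: 23.25
tcp_pos: [0.504, -0.066, 0.0907]
eef_rot: [-2.342, -2.094, -0.0]
wrist_force: [0.6, -0.6, -0.2]
grip_width: 0.0006
gripper_force: 0.0
```

carry_out --motion '[0, 0, -0.02, 0, -1.5, 0, -1]'

```text
time_s: 23.35
tcp_pos: [0.5024, -0.0659, 0.0907]
eef_rot: [-2.321, -2.117, 0.0]
wrist_force: [-0.9, 0.0, 0.2]
grip_width: 0.0003
gripper_force: 0.0
```

```bash
python3 st.py
```

```text
fix [-52.7  75.2  90.7] r 76.3 phi left 80.4 want tooly(fix) 9.6 have 10.2
F tool [-0.06 -0.91 -0.19] q [-0.22  0.42  0.32  2.03 -0.2   0.72  0.14] w 0.0002809684017750815 23.35
```

carry_out --motion '[0, 0, -0.02, 0, -1.5, 0, -1, 0, 0, -0.02, 0, -1.5, 0, -1]'

```text
time_s: 23.55
tcp_pos: [0.4996, -0.0656, 0.0907]
eef_rot: [2.279, 2.162, 0.0]
wrist_force: [0.4, -0.8, 0.8]
grip_width: 0.0006
gripper_force: 0.0
```

carry_out --motion '[0, 0, -0.02, 0, -1.5, 0, -1]'

```text
time_s: 23.65
tcp_pos: [0.4984, -0.0655, 0.0908]
eef_rot: [2.257, 2.185, 0.001]
wrist_force: [2.4, 0.4, 0.9]
grip_width: -0.0001
gripper_force: 1.1
```

```bash
python3 st.py
```

```text
fix [-56.7  74.5  90.8] r 76.3 phi left 77.4 want tooly(fix) 12.6 have 13.6
F tool [ 0.52  2.39 -0.85] q [-0.21  0.41  0.31  2.04 -0.19  0.71  0.18] w -8.285981307445413e-05 23.65
```

Contact. Now in small, measured steps.

carry_out --motion '[0, 0, -0.02, 0, -1.5, 0, -1, 0, 0, -0.02, 0, -1.5, 0, -1]'

```text
time_s: 23.85
tcp_pos: [0.4969, -0.0652, 0.0913]
eef_rot: [2.211, 2.229, 0.004]
wrist_force: [5.9, 1.4, 1.2]
grip_width: 0.0005
gripper_force: 2.5
```

carry_out --motion '[0, 0, -0.02, 0, -1.5, 0, -1]'

```text
time_s: 23.95
tcp_pos: [0.4956, -0.0652, 0.0914]
eef_rot: [2.188, 2.25, 0.004]
wrist_force: [6.1, 1.8, 1.5]
grip_width: 0.0003
gripper_force: 2.7
```

```bash
python3 st.py
```

```text
fix [-59.4  74.   91.4] r 76.5 phi left 75.3 want tooly(fix) 14.7 have 17.1
F tool [ 1.66  6.13 -1.49] q [-0.2   0.41  0.29  2.05 -0.18  0.71  0.23] w 0.0002985916547834092 23.95
```

carry_out --motion '[0, 0, -0.015, 0, -1.5, 0, -1, 0, 0, -0.015, 0, -1.5, 0, -1]'

```text
time_s: 24.15
tcp_pos: [0.4932, -0.0652, 0.0916]
eef_rot: [2.154, 2.282, 0.005]
wrist_force: [5.9, 2.1, 1.9]
grip_width: 0.0005
gripper_force: 3.2
```

carry_out --motion '[0, 0, -0.015, 0, -1.5, 0, -1, 0, 0, -0.015, 0, -1.5, 0, -1]'

```text
time_s: 24.35
tcp_pos: [0.4909, -0.0653, 0.0918]
eef_rot: [2.118, 2.314, 0.007]
wrist_force: [8.6, 1.5, 1.0]
grip_width: 0.0005
gripper_force: 3.7
```

```bash
python3 st.py
```

```text
fix [-64.   72.7  91.8] r 76.5 phi left 71.7 want tooly(fix) 18.3 have 20.5
F tool [ 0.78  8.73 -0.94] q [-0.19  0.4   0.28  2.06 -0.17  0.7   0.28] w 0.0004917949003648344 24.35
```

carry_out --motion '[0, 0, -0.015, 0, -1.5, 0, -1, 0, 0, -0.015, 0, -1.5, 0, -1]'

```text
time_s: 24.55
tcp_pos: [0.4887, -0.0655, 0.0921]
eef_rot: [2.083, 2.345, 0.008]
wrist_force: [10.2, 2.6, 3.3]
grip_width: 0.0003
gripper_force: 4.9
```

```bash
python3 st.py
```

```text
fix [-66.1  71.9  92.1] r 76.5 phi left 70.1 want tooly(fix) 19.9 have 22.2
F tool [ 1.35 10.48 -3.2 ] q [-0.18  0.39  0.27  2.07 -0.16  0.69  0.31] w 0.0003459033390189854 24.55
```

carry_out --motion '[0, 0, -0.01, 0, -1.2, 0, -1]'

```text
time_s: 24.65
tcp_pos: [0.4878, -0.0655, 0.0922]
eef_rot: [2.07, 2.355, 0.009]
wrist_force: [11.9, 3.5, 2.4]
grip_width: 0.0003
gripper_force: 4.9
```

```bash
python3 st.py
```

```text
fix [-66.9  71.7  92.2] r 76.5 phi left 69.4 want tooly(fix) 20.6 have 22.8
F tool [ 1.97 12.23 -2.29] q [-0.18  0.39  0.27  2.07 -0.16  0.69  0.32] w 0.000281281082713842 24.65
```

Hand tight (10.5 to 12 N while moving). Backing off.

carry_out --motion '[0, 0, 0, 0, 3, 0, -1, 0, 0, 0, 0, 4, 0, -1, 0, 0, 0, 3, 3, 0, -1, 0, 0, 0, 0, 0, -30, -1, 0, 0, 0, 0, 0, -50, -1, 0, 0, 0, 0, 0, -50, -1, 0, 0, 0, 0, 0, -40, -1, 0, 0, 0.15, 0, 0, 0, -1, 0, 0, 0.15, 0, 0, 0, -1, 0, 0, 0.09, 0, 0, 0, -1, 0, 0, 0, -40, 10, 0, -1, 0, 0, 0, -45, 15, 0, -1, 0, 0, 0, -45, 15, 0, -1, 0, 0, 0, -20, 10, 0, -1, 0, 0, 0, 0, 0, 0, -1, 0, 0, 0, 0, 0, 0, -1]'

```text
time_s: 26.25
tcp_pos: [0.5016, -0.2194, 0.2601]
eef_rot: [-2.494, -1.908, 0.001]
wrist_force: [-0.1, 0.0, -0.4]
grip_width: 0.0002
gripper_force: 0.0
```

```bash
python3 look.py w4; python3 st.py
```

```text
cam 1181 (array([-36.2, -23.7]), array([29.6, 67.7]), 3.8)
comp 1000 (array([ 4.1, 32.3]), array([45.1, 11.8]), 0.39) 145.61110163712326
comp 553 (array([24.9, -0.7]), array([10.4, 43.5]), 0.22) 145.5501001134526
comp 147 (array([-40.4,  -0.6]), array([ 9.7, 10.5]), 50.55) 148.16559295200744
housing top 4377 [-0.4 -0.2] [53.4 45.1] 89.28 [[-21.7, -25.8, 158.7], [-1.2, 1.4, 163.5], [20.9, 25.5, 167.4]]
slopes [ 2.34914445e-03 -6.12807143e-03  1.63731985e+02]
-90 115 -18.4 14.4 -2.0 z 163.0
-82 420 -18.5 14.2 -2.1 z 162.6
-74 363 -16.9 13.1 -1.9 z 161.3
-66 378 -18.5 14.4 -2.0 z 163.0
-58 434 -19.0 15.0 -2.0 z 163.2
-50 442 -18.5 14.7 -1.9 z 163.2
-42 450 -18.4 14.8 -1.8 z 163.2
-34 234 -18.4 15.0 -1.7 z 163.4
yend -84.15879197561313
fix [-12.6 -72.1 260.2] r 77.2 phi left -110.8 want tooly(fix) 200.8 have 0.4
F tool [ 0.72 -0.47  0.71] q [-0.04  0.29  0.46  1.74 -0.14  1.14  0.2 ] w 0.00018382686582955364 26.3
```

View pics/w4.png

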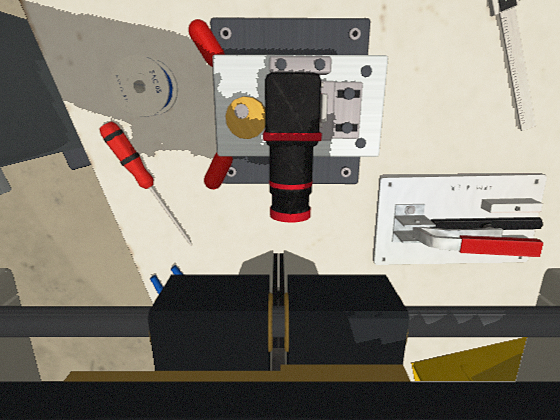

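The pod now sits straight at x about -1.9, against the fence and stop. The brass cam (245,117) is hard against its side, the bystanders haven't moved, and the hand is clear.

```bash
python3 -c "
from cell import env
print(env.job_done())"
```

```text
the job is handed in; nothing more can be done
None
```

The larger camera pod is lying home in the nest, let go of and clamped hand tight by the cam (10.5 to 12 N felt while turning the knob), the other things on the bench look unmoved, and I've handed the job in; no verdict was returned.

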